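# Set a wall clock to the full hour with a fingertip

### The arm

A 6-joint arm with a two-finger parallel gripper is mounted at the origin on the work surface. World frame = base frame: x ahead of the robot, y to its left, z up, the work surface at z = 0. Lengths are in m, angles in rad, forces in N, time in s.
With the tool pointing down it reaches from about 0.275 to 0.75 m from the base axis. Payload 10.2 kg.
Tool frame: the origin (TCP) lies on the mounting face of the last link; the fingertips stand 173 mm ahead of it and the grasp point (between the pads) lies manip.pinch_z ahead of it (manip.pinch_z is the distance from the TCP to the grasp point, in m); z points along the fingers, y is the line along which they close (so a half turn about z gives the same grasp; the last joint's range is limited). The gripper opens to 85 mm and grips with 20 to 120 N. Pads are 22 mm wide; open, the fingers measure 114 mm over their backs; the gripper's body (76 mm by 85 mm) begins 54 mm behind the grasp point. The pads swing forward as they close: fully open they stand 13 mm farther back than shut.
Start: joints at [1.001, 0.313, 1.498, -0, 1.331, -0.223], TCP at [0.178, 0.494, 0.405] pointing down, gripper open.
Joint ranges: [-2.94, 2.94], [-0.97, 2.17], [0.19, 2.56], [-1.23, 4.37], [0.02, 3.11], [-2.88, 2.88]. Speed limits (rad/s): [2.39, 2.39, 3.01, 3.14, 3.14, 3.14].

### API

Orientations are given as a unit quaternion [x, y, z, w].
In Python, from bench import manip gives the robot as it stands. The module is installed in compiled form; this text tells all that it offers.
- The arm moves only by the tool apply_moves, never from a script. Its argument "targets" is text: rows parted by semicolons, each of 4 numbers parted by spaces: the shift along the tool's x, y, z in m, then the turn about the tool's z in rad. In form: tx ty tz spin; .... A call has 1 to 20 rows; each row shifts and turns the commanded pose from where the row before left it, along the tool's axes as they then stand; what a row does not reach is not made up. A row lasts 1/10 s, in which the tool goes at most 50 mm and 8.59 degrees, less where a joint would pass 70% of its speed; a pose out of reach is approached as far as the arm can. A call is refused whole if a number of a shift passes 0.05 or a number of a turn 0.15, either way. A call with a gripper value outside its range is refused whole. "fingers" is the opening, from 0 (shut) to 1 (fully open), set as the call begins (left out, the last holds). The fingers move at their own pace and stop on an object; "grip_force" is the grip in N (left out, the last holds). Time passes only in rows, so rows that do not move let the fingers close. It gives the time, the measured TCP pose, the force, the opening and the grip force at its end, in the units of the state.
- manip.sense(): the state, without advancing time (a new reading comes with each control period).
- manip.read_camera(name): name is "scene" or "top"; returns a dict with "img" (384x512x3 uint8, red, green, blue), "fx", "fy", "cx", "cy" (pixels), "rvec" (rotation vector, rad) and "tvec" (3), from world to camera coordinates, as OpenCV has them. Camera axes: x right, y down, z forward; pixel columns grow to the right and rows downward; lengths in m; the calibration is good to about 2 mm. A picture is of the moment at which its call begins. There is no depth.
- manip.close_job(): hands the job in; it is judged then, once.
The state is a dict: "t": time; "joint_pos": joint angles; "dq": joint speeds; "joint_torque": joint torques, N m; "tcp_pos": TCP position; "tcp_rot": TCP orientation; "contact_force": force on the tool from outside, world axes, zero at the start; "ft_torque": the same for the moment, N m; "gripper_width": finger opening in m; "grasp_force": force on a finger pad.
Only numpy, scipy, OpenCV 4.12 (cv2) and the standard library are available. Lean on these libraries where they do the work, as an engineer would, in place of code of your own. Each camera call takes 0.05 s, during which the arm holds its last target. There are 200 camera calls.

### The job

The wall clock lying face up on the mat is to be set to the next full hour: with the fingertips just above the dial, trace round its face and gently push the minute hand ahead of them, clockwise only, until it points at the twelve (the double bar, on the side of the hanging loop). Never turn the hand backwards, do not flick it, grip it or press hard on the clock, leave the clock lying where it is and the other things undisturbed, and finish with the fingers clear of everything.

Things in the scene. Friction and masses are not known exactly. Their poses are not given: they have to be found in the camera images.
- wall_clock: Round wall clock without glass, lying loose, face up, about 1 kg: dark wooden case 300 mm across, rim 12 mm wide, its top 40 mm above the origin; a brass hanging loop sticks out 30 mm beyond the twelve. Origin: centre of its back, on the mat; z up out of the dial, x towards the twelve. Flat white dial 276 mm across, 30 mm above the origin, with 60 marks, every fifth longer, a double bar at the twelve.
- dial_center (a point): Point on the dial surface at its centre, on the axis of the hands. The brass nut on the axis ends 23 mm above it. The black hour hand reaches 54 mm from here, its top 9.5 mm above the dial; it is geared to the minute hand (a twelfth of its turn) and need not be touched.
- twelve (a point): Point on the dial between the two bars of the twelve, 120 mm from the dial's centre.
- minute_hand (a joint): Angle of the minute hand in rad, growing clockwise seen from above: 0 is the twelve, pi/2 the three, pi the six, 3pi/2 the nine, 2pi = 6.283 the twelve again. It starts between 0.7 and 3.9 and stays where it is left (steady friction about 0.03 N m, some 0.3 N at the fingertip); its only stops are at 0 and at 7.2, well past the twelve.
- minute_tip (a point): Outer tip of the minute hand, at mid-thickness. The hand is a straight black bar 8 mm wide and 4 mm thick, from 20 mm behind the axis to this tip 110 mm in front of it; its underside is 14 mm above the dial, so fingertips a few millimetres above the dial push it with their sides.
- screwdriver: Bystander: screwdriver 150 mm long with a yellow handle, lying on the mat; origin under its middle.
- blower: Bystander: brown rubber dust blower, 58 mm across, 88 mm high, standing nozzle up; origin at the centre of its underside.
- jar: Bystander: glass jar with a steel cap, 48 mm across, 55 mm high; origin at the centre of its underside.
- loupe: Bystander: black eye loupe, 38 mm across, 36 mm high; origin at the centre of its underside.

How it is judged:
On the way, in this order (a step that is already met when the one before it is completed fails the run):
1. the fingers, touching the clock's hand, have pushed it past the nine (value of joint minute_hand above 4.72 rad and contact force between the fingers and wall_clock above 0.03 N).
2. the fingers, touching the clock's hand, have pushed it past the minute mark 54 (value of joint minute_hand above 5.65 rad and contact force between the fingers and wall_clock above 0.03 N).
At the end, for the whole second after the job is handed in: The minute hand points at the twelve within one minute mark (0.105 rad either side) and is at rest; the clock lies flat within 20 mm of where it was, and no bystander has moved more than 30 mm (value of joint minute_hand between 6.1782 and 6.3882 rad and velocity of joint minute_hand between -0.03 and 0.03 rad/s and distance of wall_clock from where it was at the start of the episode below 0.02 m and angle between wall_clock's own z axis and vertical below 0.05 rad and distance of each of screwdriver, blower, jar, loupe from where it was at the start of the episode below 0.03 m); the robot touches nothing.
It fails at once if the minute hand was turned backwards (anticlockwise faster than 0.15 rad/s) (velocity of joint minute_hand below -0.15 rad/s).
It fails at once if the minute hand was flicked (faster than 4 rad/s) (velocity of joint minute_hand above 4 rad/s).
It fails at once if the fingers pressed or gripped the clock or its hands with more than 10 N (contact force between the fingers and wall_clock above 10 N).
It fails at once if the clock was shifted by more than 20 mm, lifted or tipped (distance of wall_clock from where it was at the start of the episode above 0.02 m or height (world z) of wall_clock above 0.011 m or angle between wall_clock's own z axis and vertical above 0.08 rad).
It fails at once if a bystander was moved more than 30 mm or lifted (distance of any of screwdriver, blower, jar, loupe from where it was at the start of the episode above 0.03 m).
It also fails if it takes over 64 s, if anything falls off the work surface, if the arm or the gripper's body presses on something with over 40 N, if the wrist force passes 120 N, or if a joint passes its speed limit or range.

## Working session

There is one attempt and no reset: what is moved stays moved. The work goes in short steps, Python scripts to look and compute and a tool call to move; the robot and the scene stay as the last step left them, time stands still between calls to the robot, and variables do not carry over. Pictures are saved under pics/ and viewed, at most 10 in all, crops included, and the job is handed in when it is done.

Besides the shell and the picture viewer there is one more tool, called after "Emit:" as name(argument=value, ...) on one line, values as JSON. apply_moves: Moves the arm, as the interface text tells. Its arguments: {"type":"object","properties":{"targets":{"type":"string"},"fingers":{"type":"number"},"grip_force":{"type":"number"}},"required":["targets"]}

```bash
mkdir -p pics
python3 - <<'E'
from bench import manip
import cv2,numpy as np
for n in("top","scene"):
    c=manip.read_camera(n); cv2.imwrite(f"pics/{n}0.png",c["img"][:,:,::-1]); np.savez(f"{n}0.npz",**c)
    print(n,c["fx"],c["cx"],c["cy"],c["rvec"],c["tvec"])
s=manip.sense(); print(s,manip.pinch_z)
E
```

```text
top 494.0332380151836 253.67189554510958 196.2690966928306 [ 2.08487445 -2.14596826  0.21463078] [0.02105556 0.54850422 1.12566082]
scene 450.98003326068215 257.3324350896063 190.27784471504523 [ 2.3116783   0.68484572 -0.2553581 ] [-0.44197633 -0.18954651  1.40975511]
{'t': 0.1, 'joint_pos': array([ 1.00059442e+00,  3.13413995e-01,  1.49836313e+00, -2.19270269e-05,
        1.33099294e+00, -2.23401387e-01]), 'dq': array([-0.00188001, -0.00203634, -0.00257739, -0.00116599, -0.00025088,
       -0.00087515]), 'joint_torque': array([ 3.48146474e-03, -4.12902761e+01, -2.60139191e+01, -1.68798911e-04,
        3.08570030e-03, -1.77106227e-05]), 'tcp_pos': array([0.17843999, 0.49371361, 0.40418121]), 'tcp_rot': array([ 1.72530009e-01,  9.85004086e-01, -5.47078868e-04, -2.17696184e-04]), 'contact_force': array([ 0.06066628,  0.3437931 , -0.4947994 ]), 'ft_torque': array([ 0.05688046,  0.0345453 , -0.04131828]), 'grasp_force': 0.0, 'gripper_width': 0.0851928279723838} 0.1547
```

View pics/top0.png

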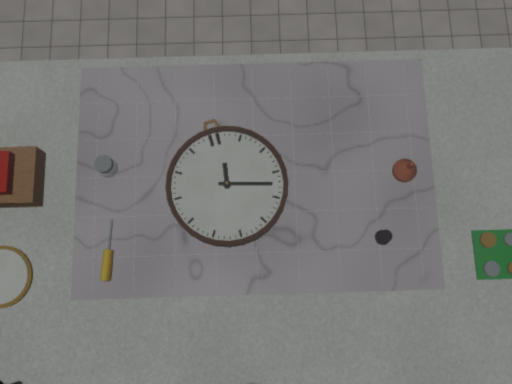

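View pics/scene0.png

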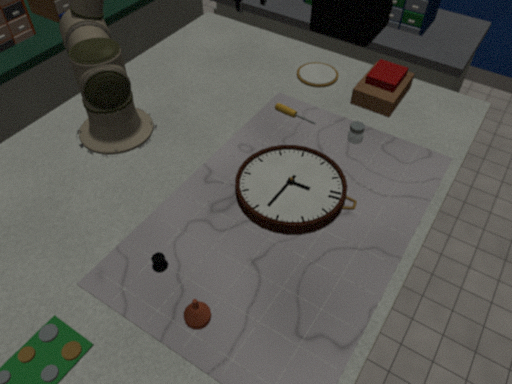

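The top view shows the clock centred near (227,185), with its loop at (211,125) and the double bar at about (214,139). The minute hand points right to (272,183), roughly 105° clockwise of the twelve. The bystanders are clear of the rim. The scene view agrees.

```bash
cat > h.py <<'E'
import cv2,numpy as np
def ray(c,uv,z):
    R=cv2.Rodrigues(c["rvec"])[0]; C=-R.T@c["tvec"]
    uv=np.atleast_2d(uv); d=np.c_[(uv[:,0]-c["cx"])/c["fx"],(uv[:,1]-c["cy"])/c["fy"],np.ones(len(uv))]@R
    return C+d*((z-C[2])/d[:,2])[:,None]
def biggest(m): return max(cv2.findContours(m.astype(np.uint8),cv2.RETR_EXTERNAL,cv2.CHAIN_APPROX_NONE)[0],key=cv2.contourArea)[:,0]
def circ(p):
    A=np.c_[2*p[:,:2],np.ones(len(p))]; s=np.linalg.lstsq(A,(p[:,:2]**2).sum(1),rcond=None)[0]
    return s[:2],np.sqrt(s[2]+s[:2]@s[:2])
def handpts(c,ctr,z,rmin,rmax,thr=80):
    g=c["img"].max(2); v,u=np.nonzero(g<thr); P=ray(c,np.c_[u,v].astype(float),z)[:,:2]-ctr
    r=np.hypot(*P.T); return P[(r>rmin)&(r<rmax)]
E
python3 - <<'E'
from h import *
for n,seed in(("top",(240,210)),("scene",(300,205))):
    c=dict(np.load(f"{n}0.npz")); img=c["img"].astype(int); g=img.max(2)
    print(n,"seed val",img[seed[1],seed[0]], "cam",-cv2.Rodrigues(c["rvec"])[0].T@c["tvec"])
    # dark case outline (rim top outer edge) region around the clock
    m=(g<95).astype(np.uint8); num,lab,st,_=cv2.connectedComponentsWithStats(m)
    i=1+np.argmax([st[k,4] if st[k,2]<140 and abs(st[k,0]+st[k,2]/2-(227 if n=="top" else 292))<15 else 0 for k in range(1,num)])
    o=biggest(lab==i); print(" case outer z.04",circ(ray(c,o.astype(float),.04)))
    fl=np.zeros_like(m); cv2.drawContours(fl,[o[:,None]],-1,1,-1)
    d=biggest((fl==1)&(g>=95)); print(" dial z.03",circ(ray(c,cv2.convexHull(d)[:,0].astype(float),.03)))
    ctr=circ(ray(c,cv2.convexHull(d)[:,0].astype(float),.03))[0]
    P=handpts(c,ctr,.046,.06,.102); a=np.degrees(np.arctan2(P[:,1],P[:,0])); print(" hand",len(P),np.median(a),np.round(a.min(),1),np.round(a.max(),1))
    Q=handpts(c,ctr,.03,.106,.131,110); aq=np.degrees(np.arctan2(Q[:,1],Q[:,0])); print(" marks",np.histogram(aq,bins=np.arange(-180,181,10))[0])
    if n=="top": top=np.array([[211,141],[218,139]]); L=[[211,124]]
    else: top=np.array([[335,191],[334,197]]); L=[[349,204]]
    t=ray(c,top.astype(float),.03)[:,:2]-ctr; print(" twelve",t,np.degrees(np.arctan2(t.mean(0)[1],t.mean(0)[0])))
    for k,uv in dict(jar=(104,163),screw=(107,260),blower=(404,171),loupe=(383,237)).items():
        if n=="top":print(k,ray(c,np.array(uv,float),.03)[0])
E
```

```text
top seed val [137 139 135] cam [0.31246252 0.00939405 1.21272068]
 case outer z.04 (array([0.58318133, 0.06997002]), np.float64(0.1492349756307735))
 dial z.03 (array([0.58563146, 0.07047082]), np.float64(0.13749131040972104))
 hand 51 -91.7176368492658 -94.0 -89.4
 marks [ 2 14  3  3 18  0  0 16  4  8 18  2  1 17  1  2 14  1 20 45  5  0 13  1
  0 17  0  1 16  0  0 18  2  2 17  1]
 twelve [[0.1125986  0.03728759]
 [0.11731365 0.01970992]] 13.92347640079628
jar [0.64904419 0.37363106 0.03      ]
screw [0.40936073 0.35882572 0.03      ]
blower [ 0.60690852 -0.36749172  0.03      ]
loupe [ 0.44525166 -0.30248437  0.03      ]
scene seed val [126 126 119] cam [ 0.95793313 -0.68684139  0.9106555 ]
 case outer z.04 (array([0.60552421, 0.03051214]), np.float64(0.047171917089680736))Traceback (most recent call last):
  File "<stdin>", line 10, in <module>
  File "h.py", line 6, in biggest
    def biggest(m): return max(cv2.findContours(m.astype(np.uint8),cv2.RETR_EXTERNAL,cv2.CHAIN_APPROX_NONE)[0],key=cv2.contourArea)[:,0]
                           ~~~^^^^^^^^^^^^^^^^^^^^^^^^^^^^^^^^^^^^^^^^^^^^^^^^^^^^^^^^^^^^^^^^^^^^^^^^^^^^^^^^^^^^^^^^^^^^^^^^^^^^^
ValueError: max() iterable argument is empty
```

Measured against the given sizes: the centre is at (0.585, 0.070), with radii of 149 mm and 137.5 mm as they should be. The twelve lies at world bearing +13.9° and the hand at −91.7°, so the hand stands at about 1.84 rad. I'll shut the fingers, go to bearing −70° at R = 85 mm, and trace an arc from there.

Emit:
apply_moves(targets="-0.029 -0.0163 0 0;-0.029 -0.0163 0 0;-0.029 -0.0163 0 0;-0.029 -0.0163 0 0;-0.029 -0.0163 0 0;-0.029 -0.0163 0 0;-0.029 -0.0163 0 0;-0.029 -0.0163 0 0;-0.029 -0.0163 0 0;-0.029 -0.0163 0 0;-0.029 -0.0163 0 0;-0.029 -0.0163 0 0;-0.029 -0.0163 0 0;-0.029 -0.0163 0 0;-0.029 -0.0163 0 0;-0.029 -0.0163 0 0;-0.029 -0.0163 0 0;-0.029 -0.0163 0 0;-0.029 -0.0163 0 0;-0.029 -0.0163 0 0", fingers=0)

```text
t: 2.1
tcp_pos: [0.6139, -0.0111, 0.4042]
tcp_rot: [0.173, 0.985, 0.0, -0.0]
contact_force: [0.4, 0.7, 0.3]
gripper_width: -0.0
grasp_force: 0.0
```

Emit:
apply_moves(targets="0 0 0 -0.096;0 0 0 -0.096;0 0 0 -0.096;0 0 0 -0.096;0 0 0 -0.096;0 0 0 -0.096;0 0 0 -0.096;0 0 0 -0.096;0 0 0 -0.096;0 0 0 -0.096;0 0 0 0;0 0 0 0")

```text
t: 3.3
tcp_pos: [0.6131, -0.01, 0.4044]
tcp_rot: [-0.301, 0.954, 0.0, -0.0]
contact_force: [0.3, -0.5, 0.2]
gripper_width: 0.0001
grasp_force: 0.0
```

```bash
cat > st.py <<'E'
from bench import manip
import numpy as np
from scipy.spatial.transform import Rotation as Rt
s=manip.sense(); C=np.array([.585,.070]); R=Rt.from_quat(s["tcp_rot"]).as_matrix()
d=s["tcp_pos"][:2]-C
print("t",s["t"],"tcp",s["tcp_pos"],"r",np.hypot(*d),"phi",np.degrees(np.arctan2(d[1],d[0])),"ydir",np.degrees(np.arctan2(R[1,1],R[0,1])),"tilt",R[2],"\nq",s["joint_pos"],"F",s["contact_force"],"w",s["gripper_width"])
E
python3 st.py
```

```text
t 3.3 tcp [ 0.61313864 -0.0099744   0.40442065] r 0.08478023475599708 phi -70.61580769856715 ydir 124.98909733659984 tilt [ 3.68566861e-04  4.06826015e-04 -9.99999849e-01] 
q [-2.07078047e-01  5.11559670e-01  1.20853569e+00  9.40638782e-06
  1.42204617e+00 -2.38855080e+00] F [ 0.26775593 -0.52353011  0.20500914] w 0.00011223272892323164
```

Emit:
apply_moves(targets="0 0 0.02 0;0 0 0.02 0;0 0 0.02 0;0 0 0.02 0;0 0 0.02 0;0 0 0.02 0;0 0 0.02 0;0 0 0.02 0;0 0 0.015 0;0 0 0.01 0;0 0 0.01 0;0 0 0 0;0 0 0 0")

```text
t: 4.6
tcp_pos: [0.6133, -0.01, 0.2102]
tcp_rot: [-0.302, 0.953, -0.0, 0.0]
contact_force: [-0.2, 0.7, 0.4]
gripper_width: 0.0003
grasp_force: 0.0
```

```bash
python3 st.py; python3 -c "
from bench import manip;import cv2
for n in ('top','scene'):
    a=manip.read_camera(n)['img'][:,:,::-1]; a=a[100:270,150:310] if n=='top' else a[110:250,210:370]
    cv2.imwrite(f'pics/{n}1.png',cv2.resize(a,None,fx=3,fy=3))"
```

```text
t 4.6 tcp [ 0.6133173  -0.00999287  0.21015908] r 0.08485711070286005 phi -70.50615229006412 ydir 125.12158086777592 tilt [-5.36647543e-04 -5.56704285e-04 -9.99999701e-01] 
q [-2.07047516e-01  7.07166850e-01  1.41954095e+00  1.48397492e-05
  1.01411171e+00 -2.39083905e+00] F [-0.19857274  0.73183347  0.39610656] w 0.00027483966122396493
```

View pics/scene1.png

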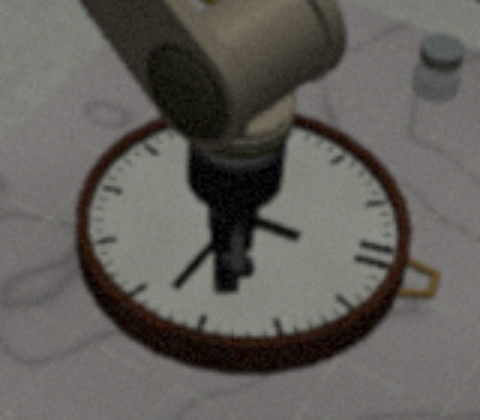

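The fingers stand 7 mm above the dial on the twelve's side, at crop (228,285), clear of the minute hand whose tip is at (178,287). I'll start the arc.

Emit:
apply_moves(targets="0.00408 0.0012 0 0.05;0.00408 0.0012 0 0.05;0.00408 0.0012 0 0.05;0.00408 0.0012 0 0.05;0.00408 0.0012 0 0.05;0.00408 0.0012 0 0.05;0.00408 0.0012 0 0.05;0.00408 0.0012 0 0.05;0.00408 0.0012 0 0.05;0.00408 0.0012 0 0.05;0.00408 0.0012 0 0.05;0.00408 0.0012 0 0.05;0.00408 0.0012 0 0.05;0.00408 0.0012 0 0.05;0.00408 0.0012 0 0.05;0.00408 0.0012 0 0.05;0.00408 0.0012 0 0.05;0.00408 0.0012 0 0.05;0.00408 0.0012 0 0.05;0.00408 0.0012 0 0.05")

```text
t: 6.7
tcp_pos: [0.5326, 0.002, 0.2105]
tcp_rot: [0.193, 0.981, -0.0, 0.001]
contact_force: [0.7, -0.4, 0.7]
gripper_width: 0.0
grasp_force: 0.2
```

```bash
python3 st.py; python3 -c "
from bench import manip;import cv2
a=manip.read_camera('scene')['img'][110:250,210:370,::-1]
cv2.imwrite('pics/s2.png',cv2.resize(a,None,fx=3,fy=3))"
```

```text
t 6.7 tcp [0.5325562  0.00204753 0.21046912] r 0.08583641484441534 phi -127.6599448328541 ydir 67.71016809537467 tilt [-1.79049650e-03  3.07448699e-04 -9.99998350e-01] 
q [-2.16307699e-01  5.63940465e-01  1.68544822e+00 -6.24133813e-06
  8.90387272e-01 -1.39806887e+00] F [ 0.6839175  -0.42956188  0.65378749] w 2.6675386713847632e-05
```

View pics/s2.png

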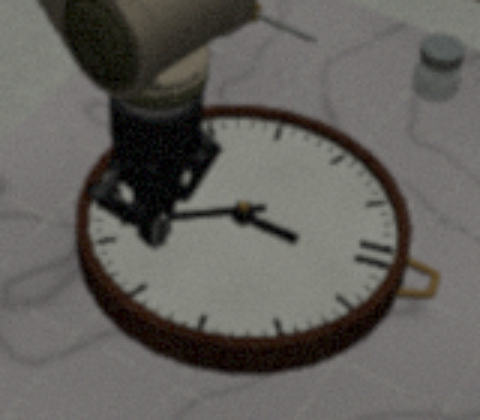

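The hand is being pushed and lies just ahead of the fingers, between crop (160,215) and (243,212), and the clock hasn't moved. Continuing.

Emit:
apply_moves(targets="0.00408 0.0012 0 0.05;0.00408 0.0012 0 0.05;0.00408 0.0012 0 0.05;0.00408 0.0012 0 0.05;0.00408 0.0012 0 0.05;0.00408 0.0012 0 0.05;0.00408 0.0012 0 0.05;0.00408 0.0012 0 0.05;0.00408 0.0012 0 0.05;0.00408 0.0012 0 0.05;0.00408 0.0012 0 0.05;0.00408 0.0012 0 0.05;0.00408 0.0012 0 0.05;0.00408 0.0012 0 0.05;0.00408 0.0012 0 0.05;0.00408 0.0012 0 0.05;0.00408 0.0012 0 0.05;0.00408 0.0012 0 0.05;0.00408 0.0012 0 0.05;0.00408 0.0012 0 0.05")

```text
t: 8.75
tcp_pos: [0.4992, 0.0765, 0.2103]
tcp_rot: [0.64, 0.769, 0.0, 0.001]
contact_force: [0.4, -0.7, 0.3]
gripper_width: -0.0001
grasp_force: 0.2
```

Emit:
apply_moves(targets="0.00408 0.0012 0 0.05;0.00408 0.0012 0 0.05;0.00408 0.0012 0 0.05;0.00408 0.0012 0 0.05;0.00408 0.0012 0 0.05;0.00408 0.0012 0 0.05;0.00408 0.0012 0 0.05;0.00408 0.0012 0 0.05;0.00408 0.0012 0 0.05;0.00408 0.0012 0 0.05;0.00408 0.0012 0 0.05;0.00408 0.0012 0 0.05;0.00408 0.0012 0 0.05;0.00408 0.0012 0 0.05;0.00408 0.0012 0 0.05;0.00408 0.0012 0 0.05;0.00408 0.0012 0 0.05;0.00408 0.0012 0 0.05;0.00408 0.0012 0 0.05;0.00408 0.0012 0 0.05")

```text
t: 10.75
tcp_pos: [0.5438, 0.1448, 0.2102]
tcp_rot: [0.93, 0.368, 0.0, 0.0]
contact_force: [-0.1, -0.8, -0.0]
gripper_width: 0.0003
grasp_force: 0.2
```

```bash
python3 st.py
```

```text
t 10.75 tcp [0.54379143 0.1448239  0.21024514] r 0.08542108582653987 phi 118.84336719193196 ydir -46.81303237621907 tilt [ 5.83207621e-04  5.76093530e-04 -9.99999664e-01] 
q [ 5.21252023e-02  6.16412139e-01  1.58969731e+00 -7.90353317e-05
  9.34665911e-01  8.69213510e-01] F [-0.08164345 -0.75827338 -0.01552042] w 0.00027589484922848056
```

Emit:
apply_moves(targets="0.00408 0.0012 0 0.05;0.00408 0.0012 0 0.05;0.00408 0.0012 0 0.05;0.00408 0.0012 0 0.05;0.00408 0.0012 0 0.05;0.00408 0.0012 0 0.05;0.00408 0.0012 0 0.05;0.00408 0.0012 0 0.05;0.00408 0.0012 0 0.05;0.00408 0.0012 0 0.05;0.00408 0.0012 0 0.05;0.00408 0.0012 0 0.05;0.00408 0.0012 0 0.05;0.00408 0.0012 0 0.05;0.00408 0.0012 0 0.05;0.00408 0.0012 0 0.05;0.00408 0.0012 0 0.05;0.00408 0.0012 0 0.05;0.00408 0.0012 0 0.05;0.00408 0.0012 0 0.05")

```text
t: 12.75
tcp_pos: [0.6253, 0.1442, 0.2102]
tcp_rot: [0.992, -0.123, 0.0, -0.0]
contact_force: [-0.1, 1.3, 0.2]
gripper_width: -0.0003
grasp_force: 0.2
```

Emit:
apply_moves(targets="0.00408 0.0012 0 0.05;0.00408 0.0012 0 0.05;0.00408 0.0012 0 0.05;0.00408 0.0012 0 0.05;0.00408 0.0012 0 0.05;0.00408 0.0012 0 0.05;0.00408 0.0012 0 0.05;0.00408 0.0012 0 0.05;0 0 0 0;0 0 0 0")

```text
t: 13.75
tcp_pos: [0.6508, 0.1223, 0.21]
tcp_rot: [0.949, -0.316, 0.0, -0.0]
contact_force: [-0.8, -0.6, -0.2]
gripper_width: -0.0
grasp_force: 0.0
```

```bash
python3 st.py; python3 -c "
from bench import manip;import cv2,numpy as np
c=manip.read_camera('top');np.savez('top3.npz',**c);d=manip.read_camera('scene');np.savez('scene3.npz',**d)
a=c['img'][100:270,150:310,::-1];b=d['img'][110:250,210:370,::-1]
f=lambda i:cv2.resize(i,(400,450))
cv2.imwrite('pics/s3.png',np.hstack([f(a),f(b)]))"
```

```text
t 13.75 tcp [0.6507652  0.12233931 0.2099673 ] r 0.08405036909734519 phi 38.514571596019294 ydir -126.8702618941253 tilt [ 2.81279561e-04 -1.92622252e-04 -9.99999942e-01] 
q [ 9.27461613e-03  8.01048063e-01  1.24002646e+00 -2.00051385e-05
  1.10017768e+00  2.22358750e+00] F [-0.82685035 -0.58003255 -0.16006482] w -2.1400806312524756e-05
```

View pics/s3.png

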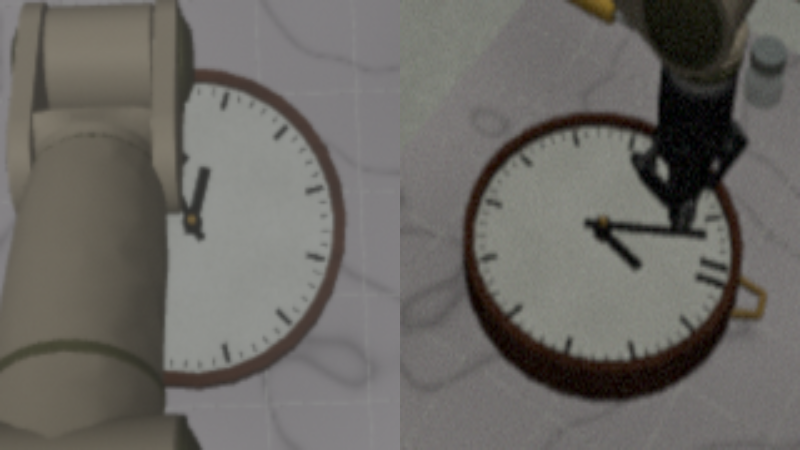

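The scene view shows the hand just short of the twelve, with its tip at right-panel (305,233) and the double bar at (310,270). I'll measure it from that view.

Run:
```python
from h import *
c=dict(np.load("scene3.npz"))
px=lambda x,y:np.array([210+(x+.5)*.4-.5,110+(y+.5)*140/450-.5])
A=lambda v:np.degrees(np.arctan2(v[1],v[0]))
ax=ray(c,px(202,229),.046)[0][:2]; tip=ray(c,px(305,233),.046)[0][:2]
C=np.array([.585,.07])
print("axis",ax,"tip",tip,np.hypot(*(tip-C)),"ang C",A(tip-C))
for b in((313,262),(310,277)): print(b,ray(c,px(*b),.03)[0][:2], A(ray(c,px(*b),.03)[0][:2]-C))
P0=handpts(c,C,.046,.06,.108,75); a=np.degrees(np.arctan2(P0[:,1],P0[:,0])); print(np.histogram(a,bins=np.arange(-10,80,3)))
c=dict(np.load("top0.npz"));Q=handpts(c,C,.03,.108,.130,110); aq=np.radians(np.degrees(np.arctan2(Q[:,1],Q[:,0])))
print("marks phase deg",np.degrees(np.angle(np.exp(12j*aq).mean()))/12)
```

```text
axis [0.58737746 0.06678988] tip [0.68139749 0.12308616] 0.11004824285974762 ang C 28.84160377321394
(313, 262) [0.69829923 0.11276326] 20.678335980733635
(310, 277) [0.70306838 0.09589523] 12.370468751142525
(array([ 0,  0,  0,  0,  0,  0,  0,  0,  0,  0,  0,  3, 22, 15, 10, 15, 12,
       14, 14, 17, 14, 16, 17, 17, 16, 17, 16, 13, 10]), array([-10,  -7,  -4,  -1,   2,   5,   8,  11,  14,  17,  20,  23,  26,
        29,  32,  35,  38,  41,  44,  47,  50,  53,  56,  59,  62,  65,
        68,  71,  74,  77]))
marks phase deg 14.0707795391124
```

Emit:
apply_moves(targets="0.00205 0.00058 0 0.025;0.00205 0.00058 0 0.025;0.00205 0.00058 0 0.025;0.00205 0.00058 0 0.025;0.00205 0.00058 0 0.025;0.00205 0.00058 0 0.025;0 0 0 0;0 0 0 0")

```text
t: 14.65
tcp_pos: [0.6578, 0.1116, 0.2096]
tcp_rot: [0.922, -0.387, -0.0, 0.0]
contact_force: [0.0, -0.6, -0.2]
gripper_width: -0.0
grasp_force: 0.0
```

```bash
python3 st.py; python3 -c "
from bench import manip;import cv2,numpy as np
d=manip.read_camera('scene');np.savez('scene4.npz',**d)
cv2.imwrite('pics/s4.png',cv2.resize(d['img'][150:230,270:370,::-1],None,fx=7,fy=7,interpolation=cv2.INTER_CUBIC))"
```

```text
t 14.65 tcp [0.65781289 0.11160931 0.20961503] r 0.08386329212552784 phi 29.74603797395592 ydir -135.55884269961842 tilt [-5.67651088e-05  2.29879915e-04 -9.99999972e-01] 
q [-7.11991543e-03  8.11756978e-01  1.22031298e+00 -1.36087064e-04
  1.10972571e+00  2.35888878e+00] F [ 0.03485895 -0.59748521 -0.20369739] w -2.4772988585170648e-06
```

View pics/s4.png

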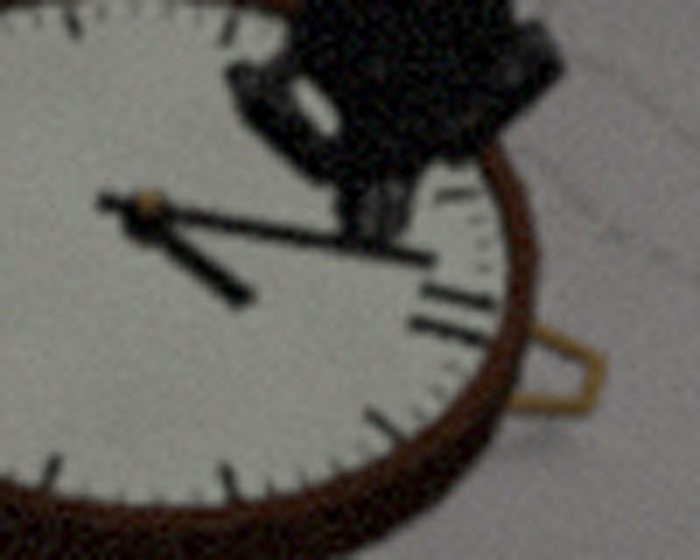

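The hand's tip is at (434,262), and the twelve's bars are at about (458,298) and (448,332). A short way remains.

Run:
```python
from h import *
c=dict(np.load("scene4.npz")); C=np.array([.585,.07])
px=lambda x,y:np.array([270+(x+.5)/7-.5,150+(y+.5)/7-.5])
A=lambda v:np.degrees(np.arctan2(v[1],v[0]))
P=lambda x,y,z:ray(c,px(x,y),z)[0][:2]
tip,m1,m2,tail=P(433,261,.046),P(250,225,.046),P(300,235,.046),P(104,203,.046)
print("tip r",np.hypot(*(tip-C)),"C-tip",A(tip-C),"m1-tip",A(tip-m1),"tail-tip",A(tip-tail),np.hypot(*(tip-tail)))
b=(P(458,298,.03)+P(448,332,.03))/2; print("12 from C",A(b-C),np.hypot(*(b-C)), "bar dirs",A(P(490,304,.03)-P(425,291,.03)),A(P(485,341,.03)-P(414,323,.03)))
```

```text
tip r 0.10997391817876133 C-tip 19.75595298309745 m1-tip 17.75489049739565 tail-tip 19.349403946192187 0.12617681347384202
12 from C 14.72786655443054 0.12134150993308172 bar dirs 17.63381517954917 13.749622182843355
```

Emit:
apply_moves(targets="0.0018 0.0005 0 0.022;0.0018 0.0005 0 0.022;0.0018 0.0005 0 0.022;0.0018 0.0005 0 0.022;0 0 0 0;0 0 0 0;0 0 0 0;-0.001 -0.0003 0 0;-0.002 -0.0005 0 0;-0.004 -0.001 0 0;-0.006 -0.0016 0 0;0 0 0 0")

```text
t: 15.9
tcp_pos: [0.6552, 0.1182, 0.2097]
tcp_rot: [0.904, -0.427, -0.0, -0.0]
contact_force: [0.4, -0.0, 0.1]
gripper_width: 0.0001
grasp_force: 0.0
```

Emit:
apply_moves(targets="0 0 -0.01 0;0 0 -0.02 0;0 0 -0.03 0;0 0 -0.03 0;0 0 -0.03 0;0 0 -0.03 0;0 -0.03 -0.02 0;-0.04 0 0 0;-0.04 0 0 0;-0.04 0 0 0;-0.04 0 0 0;-0.04 0 0 0;-0.04 0 0 0;-0.04 0 0 0;0 0 0 0")

```text
t: 17.4
tcp_pos: [0.4982, 0.3557, 0.3809]
tcp_rot: [0.905, -0.425, -0.0, -0.001]
contact_force: [-0.1, -0.5, -0.6]
gripper_width: 0.0002
grasp_force: 0.0
```

```bash
python3 st.py
python3 - <<'E'
from bench import manip
from h import *
c=manip.read_camera('top');d=manip.read_camera('scene');np.savez('top5.npz',**c);np.savez('scene5.npz',**d)
f=lambda i:cv2.resize(i[:,:,::-1],(400,480),interpolation=cv2.INTER_CUBIC)
cv2.imwrite('pics/s5.png',np.hstack([f(c['img'][110:230,170:270]),f(d['img'][130:250,250:350])]))
C=np.array([.585,.07])
for k in(c,d):
    P=handpts(k,C,.046,.06,.100); a=np.degrees(np.arctan2(P[:,1],P[:,0])); s=abs(a-14)<15; print(s.sum(),np.median(a[s]),a[s].min(),a[s].max())
E
```

```text
t 17.4 tcp [0.49822916 0.35566481 0.38090901] r 0.29855244235644063 phi 106.89618802269231 ydir -140.241707393899 tilt [-6.57237403e-04 -1.11261815e-03 -9.99999165e-01] 
q [4.28692498e-01 5.23748059e-01 1.25062039e+00 9.45597919e-04
 1.36632285e+00 2.87618009e+00] F [-0.11263191 -0.50388984 -0.55810879] w 0.00015831141626062765
38 14.300993912602388 12.0280639765977 16.524050862578886
42 15.065073707872106 10.821041620511624 19.34762322962424
```

View pics/s5.png

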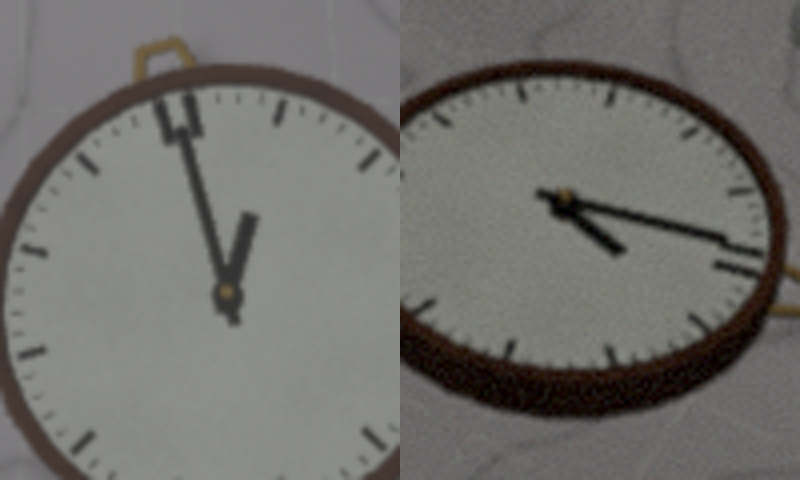

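The hand's tip lies between the two bars in the top view (left panel, 182,132). It measures 14.3° against the twelve's 14.0°, and the clock hasn't moved. The last joint is near its limit, so I'll turn it back a little before handing in.

Emit:
apply_moves(targets="0 0 0 -0.05;0 0 0 -0.05;0 0 0 -0.05;0 0 0 0;0 0 0 0")

```text
t: 18.0
tcp_pos: [0.5017, 0.3519, 0.3798]
tcp_rot: [0.933, -0.36, 0.0, -0.0]
contact_force: [0.0, 0.3, -0.1]
gripper_width: 0.0001
grasp_force: 0.0
```

```bash
python3 -c "
from bench import manip
print(manip.sense()['joint_pos'],manip.close_job())"
```

```text
the job is handed in; nothing more can be done
[ 4.20719716e-01  5.26144511e-01  1.24968656e+00 -1.26154069e-04
  1.36560603e+00  2.72757646e+00] None
```

The minute hand was pushed clockwise to the twelve, measuring about 0.3° off it. The clock stayed in place, the fingers finished clear, and the job is handed in; no verdict was returned.

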